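Check the finish jars for a stripped lid

TASK

Three square jars of wood finish stand in the rack with their lids a little open. Gently twist each lid clockwise by its bar: a sound one stops firmly with the bar in line with the lane and must be left closed like that, in its home bay; a loose one runs on well past the line - leave it turned past, and slide that jar, upright, along its lane (without lifting it) fully onto the black rubber mat at the rack's far end, for rework. Leave the round tin where it stands.

Things in the scene. Friction and masses are not known exactly. Their poses are not given: they have to be found in the camera images.
- rack: Wooden rack fixed to the bench; four lanes side by side run along its x axis, away from the robot. Origin: underside, between the two middle lanes, at the middle of the home bays. Lane centres at y = -165, -55, 55, 165 mm; lanes 79 mm wide, floor 10 mm above the bench, wall tops at 55 mm. Walls run from x = -50 to 155 mm; lanes are open at the robot end, closed at 155 mm by an end board as high as the walls.
- mats (a point): Middle of the row of black rubber mats: x = 105 mm, y = 0, z = 10 mm on the rack, axes as the rack's. Each lane has one, flush with its floor, over its full width, 100 mm long along the lane (x = 55 to 155 mm), up to the end board: the rework end.
- jar_a_mid (a point): Square amber glass jar, 76 x 76 mm, 66 mm tall without lid, 0.65 to 0.9 kg, in any of the lanes, sides along the lane, with 1.5 mm of play to each side: it slides along the lane but cannot turn in it. This point: centre of the glass, 33 mm above its underside; axes as the rack's. The three jars look alike.
- bar_a (a point): Centre of the bar on top of jar a's round black screw lid (70 mm across, 14 mm thick, on the glass). Aluminium bar, 80 mm long, 14 mm wide, 16 mm tall, top 96 mm above the jar's underside (106 mm above the bench); this point is 8 mm below its top, on the lid's axis. x runs along the bar, z up.
- lid_a (a joint): Turn of jar a's lid, rad, growing clockwise from above (closing). At 0 the bar is in line with the lane. It starts at -0.75 to -0.4: the bar's far end points left (+y) of the lane. Friction 0.04 N m; it stays where left. A sound lid meets a firm stop at 0; a loose (stripped) one runs on past with the same light friction.
- jar_b_mid (a point): Square amber glass jar, 76 x 76 mm, 66 mm tall without lid, 0.65 to 0.9 kg, in any of the lanes, sides along the lane, with 1.5 mm of play to each side: it slides along the lane but cannot turn in it. This point: centre of the glass, 33 mm above its underside; axes as the rack's. The three jars look alike.
- bar_b (a point): Centre of the bar on top of jar b's round black screw lid (70 mm across, 14 mm thick, on the glass). Aluminium bar, 80 mm long, 14 mm wide, 16 mm tall, top 96 mm above the jar's underside (106 mm above the bench); this point is 8 mm below its top, on the lid's axis. x runs along the bar, z up.
- lid_b (a joint): Turn of jar b's lid, rad, growing clockwise from above (closing). At 0 the bar is in line with the lane. It starts at -0.75 to -0.4: the bar's far end points left (+y) of the lane. Friction 0.04 N m; it stays where left. A sound lid meets a firm stop at 0; a loose (stripped) one runs on past with the same light friction.
- jar_c_mid (a point): Square amber glass jar, 76 x 76 mm, 66 mm tall without lid, 0.65 to 0.9 kg, in any of the lanes, sides along the lane, with 1.5 mm of play to each side: it slides along the lane but cannot turn in it. This point: centre of the glass, 33 mm above its underside; axes as the rack's. The three jars look alike.
- bar_c (a point): Centre of the bar on top of jar c's round black screw lid (70 mm across, 14 mm thick, on the glass). Aluminium bar, 80 mm long, 14 mm wide, 16 mm tall, top 96 mm above the jar's underside (106 mm above the bench); this point is 8 mm below its top, on the lid's axis. x runs along the bar, z up.
- lid_c (a joint): Turn of jar c's lid, rad, growing clockwise from above (closing). At 0 the bar is in line with the lane. It starts at -0.75 to -0.4: the bar's far end points left (+y) of the lane. Friction 0.04 N m; it stays where left. A sound lid meets a firm stop at 0; a loose (stripped) one runs on past with the same light friction.
- tin_mid (a point): Round metal tin with a plain flat lid, 72 mm across, 91 mm tall, standing in the lane that has no jar (any of the four); this point is on its axis 45 mm above its underside. Not part of the check.
Not all that is in view belongs to the job. Leave any blue look-alike of the part that bears jar_b_mid alone. What is shaped like the part that bears jar_c_mid but yellow is not meant.

How it is judged:
At the end, for the whole second after the job is handed in: Sound lids within 0.1 rad of their stop, those jars' centres 60 mm behind to 30 mm beyond the home bays' middle; the loose lid over 0.15 rad past the line, its jar's centre over 90 mm beyond the home middle, on the mat; all jars upright (0.1 rad), in the rack; lids still (value of joint each of lid_a, lid_c above -0.1 rad and x of jar_a_mid in the frame of rack between -0.06 and 0.03 m and x of jar_c_mid in the frame of rack between -0.06 and 0.03 m and value of joint lid_b above 0.15 rad and x of jar_b_mid in the frame of rack above 0.09 m and angle between each of jar_a_mid, jar_b_mid, jar_c_mid's own z axis and vertical below 0.1 rad and height (world z) of each of jar_a_mid, jar_b_mid, jar_c_mid below 0.05 m and velocity of joint each of lid_a, lid_b, lid_c below 0.1 rad/s and y of jar_b_mid in the frame of rack between -0.18 and 0.18 m); the robot touches nothing.
It fails at once if a jar or its lid is pushed, squeezed or knocked by the fingers with more than 30 N (contact force between any of jar_a, jar_b, jar_c and the fingers above 30 N).
It fails at once if a jar tips by more than 0.35 rad (angle between any of jar_a_mid, jar_b_mid, jar_c_mid's own z axis and vertical above 0.35 rad).
It fails at once if a jar is lifted off the rack's floor by more than 25 mm (height (world z) of any of jar_a_mid, jar_b_mid, jar_c_mid above 0.068 m).
It fails at once if the round tin is moved by more than 30 mm (distance of tin_mid from where it was at the start of the episode above 0.03 m).
It also fails if it takes over 58 s, if anything falls off the work surface, if the arm or the gripper's body presses on something with over 40 N, if the wrist force passes 120 N, or if a joint passes its speed limit or range.

ROBOT

A 7-joint arm with a two-finger parallel gripper is mounted at the origin on the work surface. World frame = base frame: x ahead of the robot, y to its left, z up, the work surface at z = 0. Lengths are in m, angles in rad, forces in N, time in s.
With the tool pointing down it reaches from about 0.35 to 0.9 m from the base axis. Payload 19.9 kg.
Tool frame: the origin (TCP) lies between the finger pads; the fingertips stand 19 mm ahead of it and the grasp point (between the pads) is the TCP; z points along the fingers, y is the direction in which the jaws open and shut (so a half turn about z gives the same grasp; the last joint's range is limited). The gripper opens to 94 mm and grips with 3 to 60 N. Pads are 16 mm wide; open, the fingers measure 119 mm over their backs; the gripper's body (75 mm by 177 mm) begins 78 mm behind the grasp point.
Start: joints at [1.258, 0.417, -0.01, 1.614, 0.005, 1.111, -0.053], TCP at [0.168, -0.602, 0.224] pointing down, gripper open.
Joint ranges: [-2.81, 2.81], [-0.39, 2.02], [-1.27, 1.25], [0.06, 2.57], [-1.19, 4.33], [0.19, 2], [-2.82, 2.82]. Speed limits (rad/s): [1.89, 1.89, 2.39, 2.39, 3.01, 3.01, 3.01].

INTERFACE

Orientations are given as a 3x3 rotation matrix whose columns are the frame's x, y, z axes.
In Python, from rig import robot gives the robot as it stands. Calls block until the motion is done:
- robot.move_ptp(position, orientation): joint-space move of the TCP to a pose.
- robot.move_linear(position, velocity=0.15, frame=None, threshold=None): straight line of the TCP; frame=None keeps the orientation; velocity is the mean speed in m/s. With threshold (N) it stops when the force on the tool has changed by that much, and returns True; else False.
- robot.goto_joints(angles): joint-space move.
- robot.gripper_to(opening): finger opening in m; the grip force is fixed at half the most; returns when the fingers have stopped.
- robot.pause(seconds).
- robot.ik(position, orientation): joint angles nearest the present ones, or None.
- robot.get_state(): the state.
- robot.grab_frame(name): name is "scene" or "top"; returns the picture (400x640x3 uint8, red, green, blue); there is no depth.
- robot.camera_info(name): a dict with "fx", "fy", "cx", "cy" (pixels), "rvec" (rotation vector, rad) and "tvec" (3), from world to camera coordinates, as OpenCV has them. Camera axes: x right, y down, z forward; pixel columns grow to the right and rows downward; lengths in m; the calibration is good to about 2 mm. A picture is of the moment at which its call begins. camera_info takes no time and is no camera call.
A pose or a line that the arm cannot do raises robot.PlanningError and nothing moves.
- robot.sign_off(): hands the job in, once; it reports no verdict.
The state is a dict: "time": time; "qpos": joint angles; "joint_vel": joint speeds; "effort": joint torques, N m; "ee_pos": TCP position; "tool_rot": TCP orientation; "force": force on the tool from outside, world axes, zero at the start; "moment": the same for the moment, N m; "opening": finger opening in m.
Only numpy, scipy, OpenCV 4.12 (cv2) and the standard library are available. Lean on these libraries where they do the work, as an engineer would, in place of code of your own. Each camera call takes 0.05 s, during which the arm holds its last target. There are 200 camera calls.

## Working session

There is one attempt and no reset: what is moved stays moved. The work goes in short steps, each a Python script; the robot and the scene stay as the last script left them, time stands still between calls to the robot, and variables do not carry over. Pictures are saved under pics/ and viewed, about 8 in all and at most 12, crops included, and the job is handed in when it is done.

```bash
mkdir -p pics; ls; python3 - <<'E'
from rig import robot
import cv2,numpy as np
for n in("scene","top"):
    im=robot.grab_frame(n); cv2.imwrite(f"pics/{n}0.png",im[:,:,::-1])
    c=robot.camera_info(n); R=cv2.Rodrigues(np.array(c["rvec"]))[0]; print(n,c,"cam at",-R.T@np.array(c["tvec"]))
s=robot.get_state(); print(s["time"],s["ee_pos"],s["tool_rot"],s["force"],s["opening"])
E
```

```text
pics
scene {'fx': 417.59568687254296, 'fy': 417.59568687254296, 'cx': 322.27361939856706, 'cy': 195.51955032782286, 'rvec': array([ 2.00864004,  1.2837933 , -0.55689045]), 'tvec': array([-0.13115909, -0.23485213,  1.4110654 ])} cam at [ 1.13892319 -0.38980042  0.78381974]
top {'fx': 483.1361060749408, 'fy': 483.1361060749408, 'cx': 315.5364317368654, 'cy': 207.05302100441946, 'rvec': array([ 2.1713479 , -2.20133422,  0.07650941]), 'tvec': array([-0.06412649,  0.4462718 ,  1.22648493])} cam at [ 0.35927994 -0.06891087  1.25447409]
0.1 [ 0.16767747 -0.60176295  0.22392137] [[ 9.63297671e-01  2.68435230e-01 -3.52347671e-04]
 [ 2.68435451e-01 -9.63297170e-01  9.85418838e-04]
 [-7.48943817e-05 -1.04383428e-03 -9.99999452e-01]] [0.35447265 0.30965102 0.47175517] 0.09398861877047145
```

View pics/top0.png

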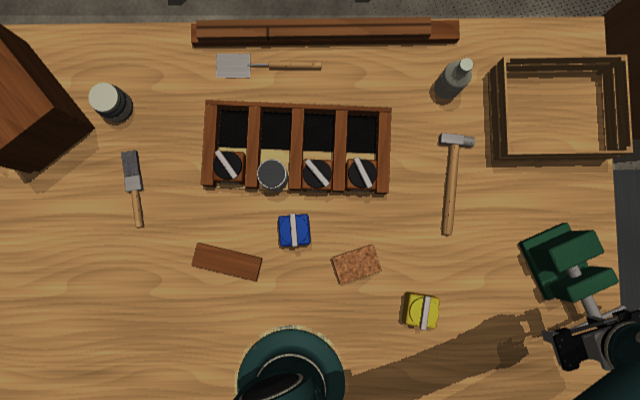

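View pics/scene0.png

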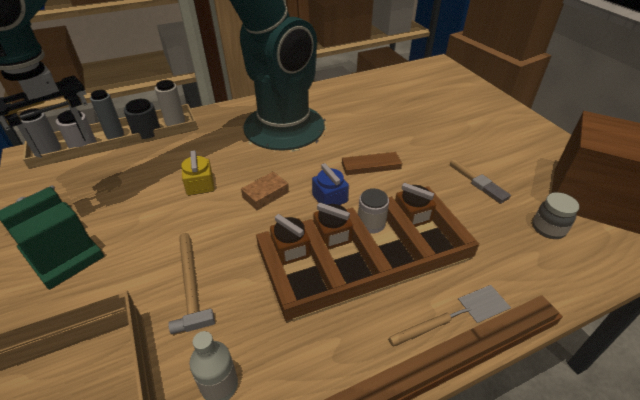

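Top view: rack spans about (205,100)-(392,192). There are amber jars with black lids at (229,165), (317,173) and (362,173), and the tin is at (272,175). The blue look-alike at (295,231) and the yellow one at (423,311) stand outside the rack and aren't meant. I'll enlarge the rack to confirm.

```bash
python3 - <<'E'
import cv2
im=cv2.imread("pics/top0.png")[90:200,195:400]
cv2.imwrite("pics/crop0.png",cv2.resize(im,None,fx=3.9,fy=3.9,interpolation=cv2.INTER_CUBIC))
E
```

```text
(no output)
```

View pics/crop0.png

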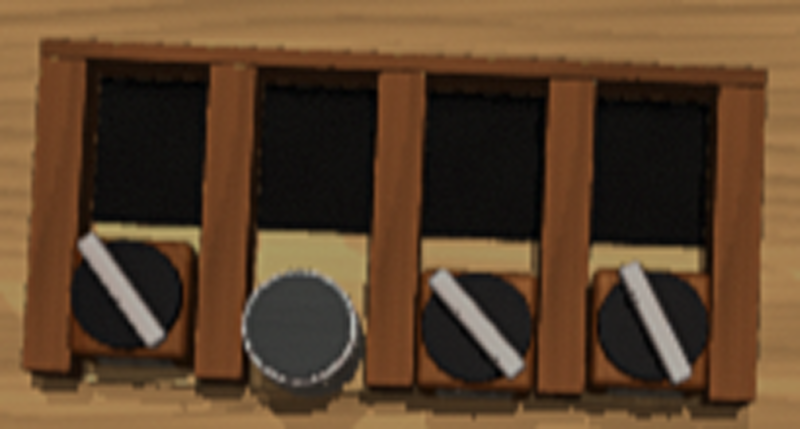

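```bash
cat > h.py <<'E'
import numpy as np,cv2
from rig import robot
def ray(n,uv,z):
    c=robot.camera_info(n);R=cv2.Rodrigues(np.array(c["rvec"]))[0];C=-R.T@np.array(c["tvec"])
    d=R.T@np.array([(uv[0]-c["cx"])/c["fx"],(uv[1]-c["cy"])/c["fy"],1.])
    return (C+d*(z-C[2])/d[2])
E
python3 - <<'E'
from h import *
from scipy.optimize import least_squares
px=lambda p:(p[0]/3.9+195-.37,p[1]/3.9+90-.37)
near=[(218,379),(391,386),(562,393)];far=[(233,66),(402,71),(573,79)]
rk=np.array([(-.05,y) for y in(.11,0,-.11)]+[(.155,y) for y in(.11,0,-.11)])
W=np.array([ray("top",px(p),.055)[:2] for p in near+far])
def T(q,P):
    c,s=np.cos(q[2]),np.sin(q[2]);return P@np.array([[c,s],[-s,c]])+q[:2]
r=least_squares(lambda q:(T(q,rk)-W).ravel(),[.5,0,0]);q=r.x
print("rack",q,"res mm",(r.fun*1e3).round(1))
c,s=np.cos(q[2]),np.sin(q[2]);inv=lambda P:(P-q[:2])@np.array([[c,-s],[s,c]])
for e in([(85,238),(156,342)],[(438,274),(517,372)],[(630,268),(682,378)]):
    B=np.array([ray("top",px(p),.106)[:2] for p in e]);L=inv(B);d=L[0]-L[1]
    print("ctr rack",L.mean(0).round(4),"len",np.linalg.norm(d).round(4),"theta",-np.arctan2(d[1],d[0]).round(3),"world",B.mean(0).round(4))
print("tin",inv(ray("top",px((301,326)),.101)[None,:2]))
E
```

```text
rack [ 0.53911589 -0.02125319 -0.05143907] res mm [-0.6 -0.2 -0.3  0.6  0.1  0.1  0.5 -0.1 -0.4 -0.6  0.7  0.2]
ctr rack [-0.0021  0.1656] len 0.0783 theta -0.642 world [0.5456 0.1443]
ctr rack [-0.0142 -0.0545] len 0.0776 theta -0.712 world [ 0.5221 -0.0749]
ctr rack [-0.0101 -0.164 ] len 0.075 theta -0.471 world [ 0.5206 -0.1845]
tin [[-0.01952267  0.05420217]]
```

Confirmed: three amber jars, with the bar's far end left of the lane, at rack x of about -2, -14 and -10 mm. The rack fit residual is under 1 mm. I won't squeeze, because the fixed grip is about 30 N. I'll push each bar's far end towards -y with closed fingers and a low force threshold.

```bash
cat >> h.py <<'E'
Q=[0.53912,-0.02125,-0.05144]
c,s=np.cos(Q[2]),np.sin(Q[2])
ROT=np.array([[c,s,0],[s,-c,0],[0,0,-1.]])
W=lambda x,y,z:np.array([Q[0]+c*x-s*y,Q[1]+s*x+c*y,z])
def pos():
    p=robot.get_state()["ee_pos"];d=np.array(p[:2])-Q[:2];return np.round([1e3*(c*d[0]+s*d[1]),1e3*(-s*d[0]+c*d[1]),1e3*p[2]],1)
def F(): return np.round(robot.get_state()["force"],2)
def twist(xj,yj,start=.049,thr=4):
    x=xj+.030
    robot.move_ptp(W(x,yj+start,.16),ROT)
    robot.move_linear(W(x,yj+start,.113),velocity=.08); robot.pause(.2); print("f0",F(),pos())
    hit=robot.move_linear(W(x,yj+.005,.113),velocity=.02,threshold=thr)
    p=pos();print("hit",hit,"finger y rel axis mm",p[1]-1e3*yj,F(),"t",robot.get_state()["time"])
    robot.move_linear(W(x,yj+p[1]/1e3-yj+.012,.113),velocity=.04)
    robot.move_linear(W(x,yj+p[1]/1e3-yj+.012,.16),velocity=.12)
E
python3 - <<'E'
from h import *
robot.gripper_to(0.0)
print(robot.get_state()["opening"],robot.get_state()["time"])
robot.move_ptp(W(.02,-.12,.2),ROT)
print(pos(),robot.get_state()["time"])
twist(-.010,-.1645)
cv2.imwrite("pics/t1.png",cv2.resize(robot.grab_frame("scene")[170:330,240:490],None,fx=3,fy=3)[:,:,::-1])
E
```

```text
0.0005222649534077552 1.5167
[  19.9 -121.   200. ] 3.6667
f0 [ 0.39 -0.24  0.08] [  20.2 -115.5  113.4]
hit True finger y rel axis mm 17.900000000000006 [0.58 0.2  0.2 ] t 6.3333
```

View pics/t1.png

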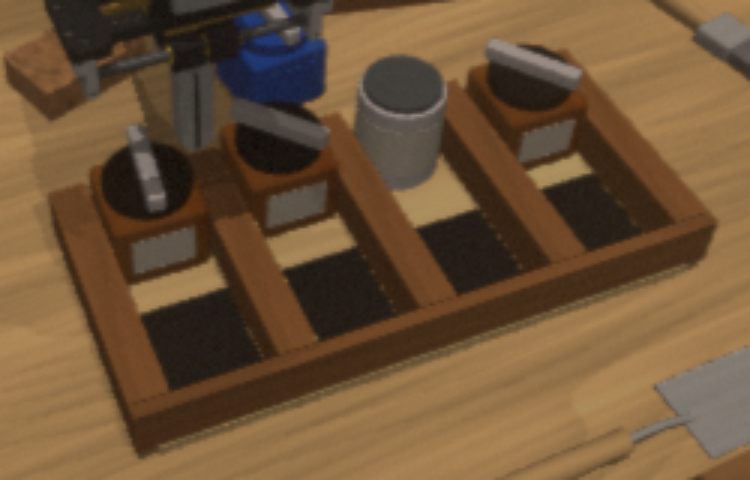

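Right-hand jar: 4 N stop at y=+17.9 mm (19.5 expected, less the lane play). In the picture the bar at (135,130)-(155,205) lies parallel to the walls, so this one is sound. On to the next two.

```bash
python3 - <<'E'
from h import *
twist(-.014,-.055,.048)
twist(-.002,.165)
robot.move_linear(W(-.14,.165,.16),velocity=.2)
cv2.imwrite("pics/t2.png",cv2.resize(robot.grab_frame("top")[90:200,195:400],None,fx=3.9,fy=3.9,interpolation=cv2.INTER_CUBIC)[:,:,::-1])
print(robot.get_state()["time"])
E
```

```text
f0 [-0.74 -0.4  -0.21] [ 16.2  -7.  113.4]
hit True finger y rel axis mm 45.0 [2.01 3.14 1.49] t 9.4667
f0 [ 0.38 -0.94 -0.6 ] [ 28.2 214.1 113.5]
hit True finger y rel axis mm 42.5 [1.45 3.51 0.99] t 13.0
15.075
```

View pics/t2.png

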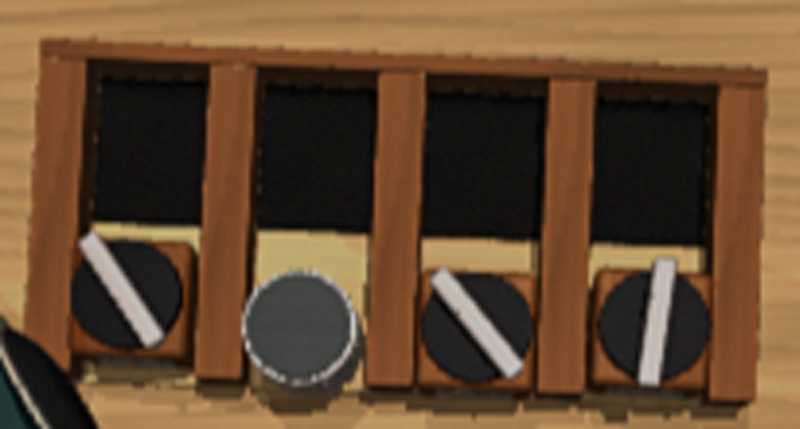

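Picture: lanes 1 and 3 are barely turned, so 4 N tripped on first contact, probably as the jar took up its side play. The lane 4 bar, (667,262)-(650,382), is about 0.1 rad past the line, so my "sound" reading was premature. I'll repeat all three slower with a higher threshold.

```bash
sed -i 's/velocity=.02,thr/velocity=.018,thr/' h.py; python3 - <<'E'
from h import *
twist(-.002,.165,.045,9)
twist(-.014,-.055,.046,9)
twist(-.010,-.1645,.030,9)
robot.move_linear(W(-.14,-.165,.17),velocity=.2)
cv2.imwrite("pics/t3.png",cv2.resize(robot.grab_frame("top")[90:200,195:400],None,fx=3.9,fy=3.9,interpolation=cv2.INTER_CUBIC)[:,:,::-1])
print(robot.get_state()["time"])
E
```

```text
f0 [-0.77  0.8  -0.03] [ 28.2 210.1 113.4]
hit True finger y rel axis mm 19.30000000000001 [-0.49  4.04  2.44] t 18.1583
f0 [-0.35 -0.41 -0.41] [ 16.3  -9.  113.5]
hit True finger y rel axis mm 19.5 [-0.24  3.58  2.89] t 22.3583
f0 [-0.03  0.47 -0.01] [  20.2 -134.6  113.5]
hit False finger y rel axis mm 5.0 [0.02 1.41 0.59] t 26.3417
28.3417
```

View pics/t3.png

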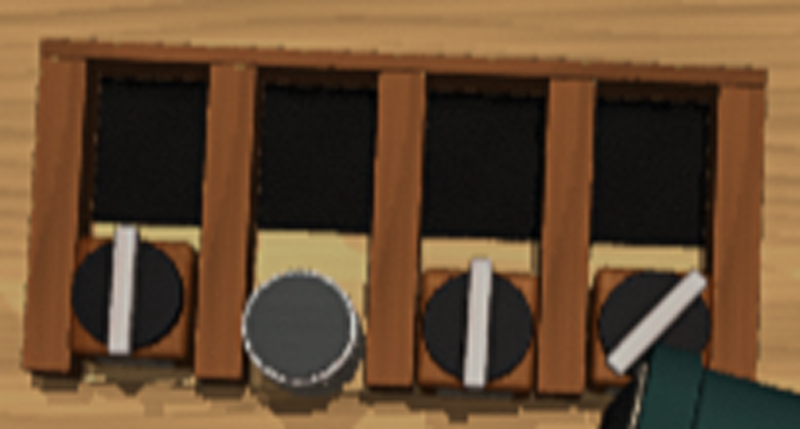

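Lanes 1 and 3 stopped at +19.3 and +19.5 mm, with bars in line: (126,228)-(119,352) and (482,262)-(475,385). Both are sound. The lane 4 bar ran well past without a stop, (703,278)-(615,368), so it's the loose one. Now I'll slide it onto the mat.

```bash
python3 - <<'E'
from h import *
y=-.165
robot.move_linear(W(-.10,y,.12),velocity=.12)
robot.move_linear(W(-.10,y,.055),velocity=.08);robot.pause(.2);print(pos(),F())
robot.move_linear(W(-.07,y,.055),velocity=.04,threshold=10)
for x in(-.03,.02,.065):
    h=robot.move_linear(W(x,y,.055),velocity=.03 if x<0 else .035,threshold=18);print(h,pos(),F(),robot.get_state()["time"])
    if h:break
robot.move_linear(W(pos()[0]/1e3-.02,y,.055),velocity=.06)
robot.move_linear(W(-.10,y,.055),velocity=.15)
robot.move_linear(W(-.13,y,.2),velocity=.2)
robot.move_ptp(np.array([.42,-.42,.25]),ROT)
a=robot.grab_frame("top")[90:200,195:400];b=robot.grab_frame("scene")[170:330,240:490]
f=lambda i:cv2.resize(i,(640,300) if i is b else (640,343),interpolation=cv2.INTER_CUBIC)
cv2.imwrite("pics/t4.png",np.vstack([f(a),f(b)[:250]])[:,:,::-1])
print(robot.get_state()["time"],pos())
E
```

```text
[ -99.8 -165.1   55.4] [ 0.17 -0.17 -0.06]
False [ -30.7 -165.    54.8] [-8.42  1.13  5.58] 32.575
False [  19.3 -165.1   54.8] [-8.14  0.25  6.65] 34.15
False [  64.4 -165.1   54.8] [-7.85  0.37  6.22] 35.5833
39.1583 [ -97.9 -402.5  249.8]
```

View pics/t4.png

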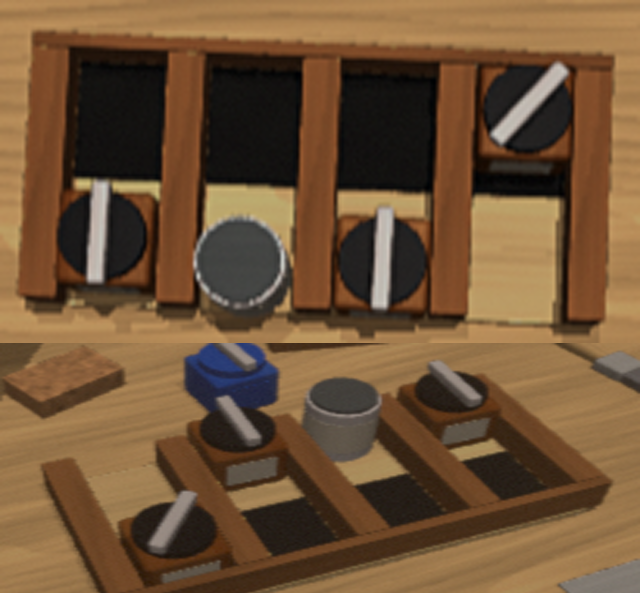

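The loose jar's whole footprint is on the black mat at (527,110), with its bar past the line. The other two are in their home bays and the tin hasn't moved. A quick numeric check, then I'll hand in.

```bash
python3 - <<'E'
from h import *
k=640/205
ok=True
for n,e,loose in(("l1",[(100,182),(96,282)],0),("l3",[(385,208),(380,308)],0),("l4",[(565,68),(497,138)],1)):
    B=np.array([ray("top",(p[0]/k+194.6,p[1]/k+89.6),.106)[:2]-Q[:2] for p in e])@np.array([[c,-s],[s,c]])
    d=B[0]-B[1];x=B.mean(0)[0];t=-np.arctan2(d[1],d[0]);print(n,B.mean(0).round(4),t.round(3))
    ok&=(x>.095 and t>.3) if loose else (abs(t)<.08 and -.05<x<.025)
print(ok,robot.get_state()["time"])
if ok: robot.sign_off();print("signed off")
E
```

```text
l1 [-0.0018  0.1645] -0.011
l3 [-0.0137 -0.0546] 0.012
l4 [ 0.1112 -0.1648] 0.73
True 39.1583
the job is handed in; nothing more can be done
signed off
```

The job is handed in at about 39 s of the 58 s allowed: two lids were sound and closed, and the loose jar is on the mat. Sign-off reports no verdict, so these results rest on my own last camera measurement.

| Lane (rack y) | Lid | Final bar angle | Jar centre, rack x |
|---|---|---|---|
| +165 mm | sound, left closed at its stop | -0.01 rad | -2 mm (home bay) |
| -55 mm | sound, left closed at its stop | +0.01 rad | -14 mm (home bay) |
| -165 mm | loose, left turned past | +0.73 rad | +111 mm (fully on the mat) |

- **Method:** I twisted each lid by pushing the bar's far end with closed fingers. I then pushed the loose jar from behind, low on the glass, without lifting it. The push took about 8 N.
- **Tin:** it stands where it was and was not touched.
- **Check that failed first:** my first twist pass used a 4 N stop, which tripped early. It made me wrongly call the -165 mm lid sound. The next picture showed that bar about 0.1 rad past the line, so I repeated all three at 9 N, which gave the results above.

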